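# Make up the nose kit and the ear kit

## Task

Make up two workshop kits: the white tray gets the white plaster nose in its long compartment and the red-lidded pot and the pale brush in its square compartments, one in each; the blue tray gets the pink plaster ear in its long compartment and the green-lidded pot in the square compartment that is free beside the black brush. Set everything down on its compartment's floor, never dropped, pots and brush upright and the plaster forms flat and face up; leave the black brush, the violet-lidded pot and the yellow plaster mouth where they are.

Things in the scene. Friction and masses are not known exactly. Their poses are not given: they have to be found in the camera images.
- tray_white: White fixed kit tray, 160 x 160 mm, floor 3 mm thick, wall and divider tops 14 mm above the table. Origin: centre of its underside (z = 0). In its frame: -y side a long compartment, 152 (x) x 74 (y) mm inside, centre (0, -39) mm; +y side two square ones, 74 x 74 mm inside, centres (+39, +39) and (-39, +39) mm. Empty at the start.
- tray_blue: Blue fixed kit tray, 160 x 160 mm, floor 3 mm thick, wall and divider tops 14 mm above the table. Origin: centre of its underside (z = 0). In its frame: -y side a long compartment, 152 (x) x 74 (y) mm inside, centre (0, -39) mm; +y side two square ones, 74 x 74 mm inside, centres (+39, +39) and (-39, +39) mm. The black brush stands in the one at (-39, +39); (+39, +39) is free.
- nose: White plaster form on a block-shaped foot 90 mm long (its x) x 50 mm wide (its y) x 32 mm high with upright sides (grip it across the 50 mm), with a nose modelled in relief on top, 59 mm high in all, about 180 g. Origin: centre of its underside, z up. Starts among the stock on the fixed tan mat, 3 mm thick.
- ear: Pink plaster form on a block-shaped foot 90 mm long (its x) x 50 mm wide (its y) x 32 mm high with upright sides (grip it across the 50 mm), with an ear modelled in relief on top, 47 mm high in all, about 180 g. Origin: centre of its underside, z up. Starts among the stock on the fixed tan mat, 3 mm thick.
- mouth: Yellow plaster form on a block-shaped foot 90 mm long (its x) x 50 mm wide (its y) x 32 mm high with upright sides (grip it across the 50 mm), with a pair of lips modelled in relief on top, 46 mm high in all, about 180 g. Origin: centre of its underside, z up. Not needed for these kits. Starts among the stock on the fixed tan mat, 3 mm thick.
- pot_red: Red-lidded closed pigment pot, a straight upright cylinder of 45 mm diameter and 50 mm height: white body with a red band and a red screw lid that is all one sees from above; about 70 g. Origin: centre of its underside. Starts among the stock on the fixed tan mat, 3 mm thick.
- pot_green: Green-lidded closed pigment pot, a straight upright cylinder of 45 mm diameter and 50 mm height: white body with a green band and a green screw lid that is all one sees from above; about 70 g. Origin: centre of its underside. Starts among the stock on the fixed tan mat, 3 mm thick.
- pot_violet: Violet-lidded closed pigment pot, a straight upright cylinder of 45 mm diameter and 50 mm height: white body with a violet band and a violet screw lid that is all one sees from above; about 70 g. Origin: centre of its underside. Not needed for these kits. Starts among the stock on the fixed tan mat, 3 mm thick.
- brush_pale: Pale stub brush standing on its handle end: light wooden handle, straight, 34 mm diameter up to 41 mm (grip it here), ferrule 35 mm diameter to 49 mm, cream bristles flaring to 42 mm diameter, domed top at 75 mm; about 45 g. Origin: centre of its underside. Starts among the stock on the fixed tan mat, 3 mm thick.
- brush_black: Black stub brush standing on its handle end: black handle, straight, 34 mm diameter up to 41 mm (grip it here), ferrule 35 mm diameter to 49 mm, black bristles flaring to 42 mm diameter, domed top at 75 mm; about 45 g. Origin: centre of its underside. It already stands in its place in the blue tray, on the tray's 3 mm floor.
Things that resemble listed ones, but are neither listed nor needed, are in the scene too. Of the things that look like the ear, take the one that is nearest to the robot's base at the start.

How it is judged:
By the outcome, as a careful person would: the job done as asked, in the order asked, and still so for the second after the job is handed in, with the robot touching nothing.
It also fails if it takes over 112 s, if anything falls off the work surface, if the arm or the gripper's body presses on something with over 40 N, if the wrist force passes 120 N, or if a joint passes its speed limit or range.

## Robot

A 6-joint arm with a two-finger parallel gripper is mounted at the origin on the work surface. World frame = base frame: x ahead of the robot, y to its left, z up, the work surface at z = 0. Lengths are in m, angles in rad, forces in N, time in s.
With the tool pointing down it reaches from about 0.225 to 0.875 m from the base axis. Payload 3.4 kg.
Tool frame: the origin (TCP) lies at the very end of the fingers, on their centre line; the grasp point (between the pads) lies 19 mm behind it; z points along the fingers, y is the line along which they close (so a half turn about z gives the same grasp; the last joint's range is limited). The gripper opens to 85 mm and grips with 20 to 120 N. Pads are 22 mm wide; open, the fingers measure 114 mm over their backs; the gripper's body (76 mm by 85 mm) begins 54 mm behind the grasp point. The pads swing forward as they close: fully open they stand 13 mm farther back than shut.
Start: joints at [-1.38, 0.276, 1.505, -0, 1.361, -0.121], TCP at [0.176, -0.547, 0.231] pointing down, gripper open.
Joint ranges: [-2.89, 2.89], [-0.75, 2.08], [0.22, 2.7], [-1.18, 4.32], [0.11, 2.71], [-2.7, 2.7]. Speed limits (rad/s): [2.57, 2.57, 3.14, 3.14, 3.14, 3.14].

## Interface

Orientations are given as a unit quaternion [w, x, y, z].
In Python, from rig import manip, eyes gives the robot as it stands.
- The arm moves only by the tool servo_tool, never from a script. Its argument "series" is text: rows parted by semicolons, each of 7 numbers parted by spaces: the shift along the tool's x, y, z in m, then the turn, a rotation vector about the tool's x, y, z in degrees, then the closure, from 0 (fully open) to 1 (shut). In form: dx dy dz ax ay az fingers; .... A call has 1 to 5 rows; each row is the pose to reach, as a shift and turn from the pose commanded when the call began, along the tool's axes at that moment; what a row does not reach only later rows make up. A row lasts 1/10 s, in which the tool goes at most 50 mm and 8.59 degrees, less where a joint would pass 70% of its speed; a pose out of reach is approached as far as the arm can. A call with a gripper value outside its range is refused whole. The fingers move at their own pace and stop on an object; "squeeze" is the grip in N (left out, the last holds). Time passes only in rows, so rows that repeat a pose let the fingers close. It gives the time, the measured TCP pose, the force, the opening and the grip force at its end, in the units of the state.
- manip.get_state(): the state, without advancing time (a new reading comes with each control period).
- eyes.get_image(name): name is "scene" or "top"; returns the picture (480x640x3 uint8, red, green, blue); there is no depth.
- eyes.camera_info(name): a dict with "fx", "fy", "cx", "cy" (pixels), "dist" ([k1, k2, p1, p2, k3] as OpenCV has them; the pictures are not rectified), "eye" and "orientation" of the camera in the world. Camera axes: x right, y down, z forward; pixel columns grow to the right and rows downward; lengths in m; the calibration is good to about 2 mm. A picture is of the moment at which its call begins. camera_info takes no time and is no camera call.
- manip.sign_off(): hands the job in; it is judged then, once.
The state is a dict: "clock": time; "qpos": joint angles; "qd": joint speeds; "effort": joint torques, N m; "position": TCP position; "ee_rot": TCP orientation; "contact_force": force on the tool from outside, world axes, zero at the start; "moment": the same for the moment, N m; "width": finger opening in m; "gripper_force": force on a finger pad.
Only numpy, scipy, OpenCV 4.12 (cv2) and the standard library are available. Lean on these libraries where they do the work, as an engineer would, in place of code of your own. Each camera call takes 0.05 s, during which the arm holds its last target. There are 200 camera calls.

## Working session

There is one attempt and no reset: what is moved stays moved. The work goes in short steps, Python scripts to look and compute and a tool call to move; the robot and the scene stay as the last step left them, time stands still between calls to the robot, and variables do not carry over. Pictures are saved under pics/ and viewed, at most 14 in all, crops included, and the job is handed in when it is done.

Besides the shell and the picture viewer there is one more tool, called after "Emit:" as a command line: name --argument value ..., lists and objects as JSON in quotes. servo_tool: Moves the arm, as the interface text tells. Its arguments: {"type":"object","properties":{"series":{"type":"string"},"squeeze":{"type":"number"}},"required":["series"]}

```bash
mkdir -p pics; ls
python3 - <<'E'
from rig import manip, eyes
import cv2
for n in("top","scene"):
    cv2.imwrite(f"pics/{n}0.png",eyes.get_image(n)[:,:,::-1]); print(n,eyes.camera_info(n))
print(manip.get_state())
E
```

```text
pics
top {'fx': 582.7587505472684, 'fy': 582.7587505472684, 'cx': 315.3047759016454, 'cy': 238.7452710375154, 'dist': array([-0.1364126,  0.       ,  0.       ,  0.       ,  0.       ]), 'eye': array([ 0.44508872, -0.04898087,  1.2035529 ]), 'orientation': array([ 0.03794931, -0.69623582,  0.71611766, -0.03148064])}
scene {'fx': 532.6687391129597, 'fy': 532.6687391129597, 'cx': 319.4550169259134, 'cy': 235.66978593451464, 'dist': array([-0.15206402,  0.        ,  0.        ,  0.        ,  0.        ]), 'eye': array([1.38459749, 0.26279216, 0.59702069]), 'orientation': array([-0.28236655,  0.4973164 ,  0.71778141, -0.39715914])}
{'clock': 0.1, 'qpos': array([-1.37997763e+00,  2.76516527e-01,  1.50600563e+00, -2.60830028e-06,
        1.36069242e+00, -1.20982565e-01]), 'qd': array([ 0.00016456, -0.00223567, -0.00326119,  0.00130292, -0.00258818,
        0.00019141]), 'effort': array([ 1.15663202e-03, -4.17698050e+01, -2.46404690e+01, -2.74217127e-04,
        5.84703012e-03,  1.96449001e-06]), 'position': array([ 0.17630878, -0.54681038,  0.23053525]), 'ee_rot': array([-8.10419887e-04,  9.87871724e-01,  1.55270087e-01, -2.95858283e-05]), 'contact_force': array([-0.17792699, -0.0662371 , -0.50025529]), 'moment': array([ 0.01730659,  0.01926336, -0.00524248]), 'gripper_force': 0.0, 'width': 0.08500986536144094}
```

View pics/top0.png

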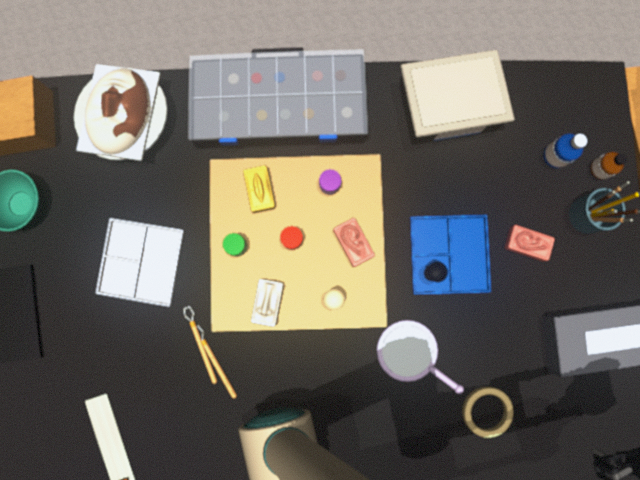

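View pics/scene0.png

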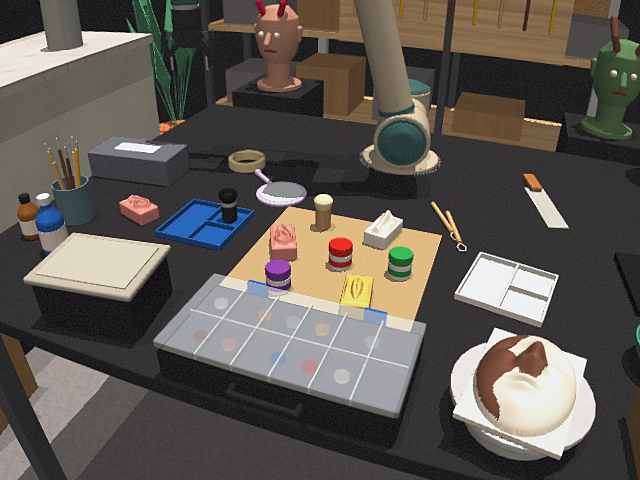

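The top view shows the pieces on the mat:
- nose (268,302)
- red pot (291,237)
- green pot (234,244)
- violet pot (330,181)
- mouth (259,188)
- pale brush (334,297)

There are two ears: A at (353,242) on the mat and B at (531,242) off to the right. A looks nearer the base, and I'll check that by number. The white tray is at (139,262) and the blue tray at (451,254), both with the long compartment on the image right. The black brush is at (436,271).

```bash
cat > h.py <<'E'
import numpy as np, cv2
from scipy.spatial.transform import Rotation as R
from scipy.optimize import minimize
from rig import manip, eyes
def cam(n):
    c=eyes.camera_info(n); K=np.array([[c['fx'],0,c['cx']],[0,c['fy'],c['cy']],[0,0,1]])
    return K,c['dist'],R.from_quat(np.roll(c['orientation'],-1)).as_matrix(),c['eye']
def proj(n,P):
    K,d,Rm,e=cam(n); rv=cv2.Rodrigues(Rm.T)[0]
    return cv2.projectPoints(np.float64(P),rv,-Rm.T@e,K,d)[0][:,0]
def back(n,uv,z):
    K,d,Rm,e=cam(n); p=cv2.undistortPoints(np.float64(uv).reshape(-1,1,2),K,d)[:,0]
    r=np.c_[p,np.ones(len(p))]@Rm.T
    return e+r*((z-e[2])/r[:,2])[:,None]
def blob(m,uv):
    m=cv2.morphologyEx(m.astype(np.uint8),cv2.MORPH_CLOSE,np.ones((3,3)))
    n,l,s,c=cv2.connectedComponentsWithStats(m)
    k=1+np.argmin([np.hypot(*(q-uv)) if s[i+1,4]>60 else 1e9 for i,q in enumerate(c[1:])])
    f=(l==k).astype(np.uint8); cs=cv2.findContours(f,0,2)[0]
    cv2.drawContours(f,cs,-1,1,-1); return f
def box(x,y,yaw,L,W,z0,z1):
    c,s=np.cos(yaw),np.sin(yaw)
    return [[x+a*L/2*c-b*W/2*s,y+a*L/2*s+b*W/2*c,z] for a in(-1,1) for b in(-1,1) for z in(z0,z1)]
def fit(n,m,L,W,z0,z1):
    S=8
    big=cv2.resize(m,None,fx=S,fy=S,interpolation=cv2.INTER_LINEAR) if 0 else np.kron(m,np.ones((S,S),np.uint8))
    ys,xs=np.nonzero(m); x0=back(n,[[xs.mean(),ys.mean()]],z1)[0]
    q=back(n,cv2.boxPoints(cv2.minAreaRect(np.c_[xs,ys].astype(np.float32))),z1)[:,:2]
    e=[q[1]-q[0],q[2]-q[1]]; e=max(e,key=np.linalg.norm); a=np.arctan2(e[1],e[0])
    def cost(v):
        h=cv2.convexHull(proj(n,box(v[0],v[1],v[2]/5,L,W,z0,z1)).astype(np.float32))
        f=np.zeros_like(big); cv2.fillConvexPoly(f,np.round((h+.5)*S).astype(int),1)
        return 1-(f&big).sum()/(f|big).sum()
    v0=np.array([x0[0],x0[1],a*5])
    r=minimize(cost,v0,method='Nelder-Mead',options=dict(initial_simplex=v0+np.array([[0,0,0],[.006,0,0],[0,.006,0],[0,0,.5]]),xatol=2e-4,fatol=1e-4))
    return r.x*[1,1,.2],1-r.fun
E
cat > m.py <<'E'
from h import *
im=cv2.imread('pics/top0.png'); hsv=cv2.cvtColor(im,cv2.COLOR_BGR2HSV).astype(int); H,S,V=hsv[...,0],hsv[...,1],hsv[...,2]
for u in[(259,188),(268,302),(353,242),(334,297),(291,237),(234,244),(220,170),(139,290),(470,254)]: print(u,hsv[u[1],u[0]],end=' ')
print()
hue=lambda h,w:(abs((H-h+90)%180-90)<w)
ov=im.copy()
for n,m,uv,d in [('nose',(S<60)&(V>90),(268,302),(.09,.05,.003,.035)),('earA',hue(4,8)&(S>70)&(V>90)&(S<170),(353,242),(.09,.05,.003,.035)),('earB',hue(4,8)&(S>70)&(V>80)&(S<170),(531,242),(.09,.05,0,.032)),
  ('mouth',hue(26,4)&(S>140),(259,188),(.09,.05,.003,.035)),('tw',(S<60)&(V>90),(139,262),(.16,.16,0,.014)),('tb',hue(108,12)&(S>120)&(V>60),(451,254),(.16,.16,0,.014))]:
    b=blob(m,uv); v,i=fit('top',b,*d); print(n,v.round(4),'yaw',np.degrees(v[2]).round(1),'iou',round(i,3),'r',np.hypot(v[0],v[1]).round(3))
    h=cv2.convexHull(proj('top',box(*v,*d)).astype(np.float32)); cv2.polylines(ov,[np.round(h*8).astype(int)],True,(0,255,0),1,16,3)
for n,m,uv,z in [('red',hue(2,8)&(S>180),(291,237),.05),('green',hue(68,15)&(S>120),(234,244),.05),('violet',hue(142,15)&(S>100),(330,181),.05),('pale',(S<92)&(V>130),(334,297),.06),('black',V<45,(436,271),.065)]:
    b=blob(m,uv); ys,xs=np.nonzero(b); p=back('top',[[xs.mean(),ys.mean()]],z)[0]
    print(n,p.round(4),'diam mm',round(2000*np.sqrt(len(xs)/np.pi)*(1.2-z)/582.8,1))
    cv2.drawContours(ov,cv2.findContours(b,0,2)[0],-1,(255,0,255),1)
cv2.imwrite('pics/ov.png',cv2.resize(ov[140:350,80:560],None,fx=1.66,fy=1.66))
E
python3 m.py
```

```text
(259, 188) [ 28 144 233] (268, 302) [ 19  53 187] (353, 242) [  7 124 218] (334, 297) [ 37  19 242] (291, 237) [  4 194 243] (234, 244) [ 63 164 216] (220, 170) [ 21 107 239] (139, 290) [105  10 249] (470, 254) [107 198 219] 
nose [ 0.4358  0.0621 -0.2107] yaw -12.1 iou 0.958 r 0.44
earA [ 0.5525 -0.1173 -2.6773] yaw -153.4 iou 0.92 r 0.565
earB [ 0.5416 -0.4856 -1.9118] yaw -109.5 iou 0.953 r 0.727
mouth [ 0.67    0.0748 -2.916 ] yaw -167.1 iou 0.825 r 0.674
tw [ 0.5257  0.3306 -0.1767] yaw -10.1 iou 0.956 r 0.621
tb [ 0.5229 -0.3178 -1.5696] yaw -89.9 iou 0.966 r 0.612
red [0.5636 0.0078 0.05  ] diam mm 42.4
green [0.5531 0.1233 0.05  ] diam mm 42.5
violet [ 0.6759 -0.0726  0.05  ] diam mm 42.0
pale [ 0.4262 -0.0431  0.06  ] diam mm 273.6
black [ 0.2052 -0.264   0.065 ] diam mm 327.9
```

View pics/ov.png

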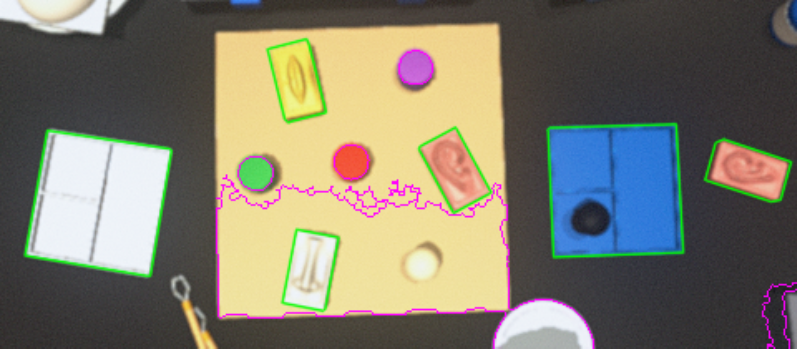

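Outlines fit well (IoU 0.92–0.97). Ear A is at 0.565 m from the base and ear B at 0.727 m, so I take A, on the mat. The crop confirms nose (310,270), red pot (351,161), green pot (256,173) and ear A (455,170). Only the brush masks leaked, so I redo those locally and plan the first move.

```bash
cat >> h.py <<'E'
def tray(c,yaw,p): return np.array(c)+R.from_euler('z',yaw,degrees=True).as_matrix()[:2,:2]@np.array(p)
def go(x,y,z,phi,st=None):
    s=st or manip.get_state(); r=R.from_quat(np.roll(s['ee_rot'],-1)); t=R.from_euler('z',phi,degrees=True)*R.from_euler('x',180,degrees=True)
    d=r.inv().apply(np.array([x,y,z])-s['position']); a=np.degrees((r.inv()*t).as_rotvec())
    print('d',d.round(4),'rot',a.round(2),'steps',np.linalg.norm(d)/.05, np.linalg.norm(a)/8.59)
E
python3 - <<'E'
from h import *
im=cv2.imread('pics/top0.png'); hsv=cv2.cvtColor(im,cv2.COLOR_BGR2HSV).astype(int); S,V=hsv[...,1],hsv[...,2]
w=np.zeros(S.shape,bool); w[280:316,318:352]=1
k=np.zeros(S.shape,bool); k[257:286,422:450]=1
for n,m,uv in(('pale',w&(S<85)&(V>190),(334,297)),('black',k&(V<60),(436,271))):
    b=blob(m,uv); ys,xs=np.nonzero(b); print(n,xs.mean(),ys.mean(),back('top',[[xs.mean(),ys.mean()]],.062)[0].round(4),2000*np.sqrt(len(xs)/np.pi)*1.14/582.8)
W=lambda p:tray((.5257,.3306),-10.1,p).round(4); B=lambda p:tray((.5229,-.3178),.1,p).round(4)
print('W long',W((0,-.039)),'+',W((.039,.039)),'-',W((-.039,.039)),'B long',B((0,-.039)),'+',B((.039,.039)),'-',B((-.039,.039)))
go(.4358,.0621,.13,-12.1)
E
```

```text
pale 333.51263537906135 299.5812274368231 [ 0.4375 -0.0723  0.062 ] 36.73501758593642
black 435.58053691275165 271.71140939597313 [ 0.4859 -0.2746  0.062 ] 38.102063773740554
W long [0.5189 0.2922] + [0.5709 0.3622] - [0.4941 0.3758] B long [ 0.523  -0.3568] + [ 0.5618 -0.2787] - [ 0.4838 -0.2789]
d [ 0.4338 -0.4998  0.1014] rot [-9.000e-02  1.000e-02  2.996e+01] steps 13.389770330414905 3.4883665020633603
```

Emit:
servo_tool --series "0.16 -0.185 0.037 0 0 30 0;0.16 -0.185 0.037 0 0 30 0;0.16 -0.185 0.037 0 0 30 0;0.16 -0.185 0.037 0 0 30 0;0.16 -0.185 0.037 0 0 30 0"

```text
clock: 0.6
position: [0.2721, -0.3198, 0.1937]
ee_rot: [-0.0, 0.994, -0.107, -0.0]
contact_force: [1.7, -0.5, -0.2]
width: 0.0857
gripper_force: 0.0
```

Emit:
servo_tool --series "0.046 -0.235 0.04 0 0 0 0;0.046 -0.235 0.04 0 0 0 0;0.046 -0.235 0.04 0 0 0 0;0.046 -0.235 0.04 0 0 0 0;0.046 -0.235 0.04 0 0 0 0"

```text
clock: 1.1
position: [0.3663, -0.0997, 0.1539]
ee_rot: [-0.0, 0.994, -0.106, -0.0]
contact_force: [1.0, 0.1, -0.5]
width: 0.0855
gripper_force: 0.0
```

Emit:
servo_tool --series "0.034 -0.173 0.024 0 0 0 0;0.034 -0.173 0.024 0 0 0 0;0.034 -0.173 0.024 0 0 0 0;0.034 -0.173 0.024 0 0 0 0;0.034 -0.173 0.024 0 0 0 0"

```text
clock: 1.6
position: [0.4367, 0.0629, 0.1296]
ee_rot: [-0.0, 0.995, -0.103, -0.0]
contact_force: [0.1, -0.1, 0.6]
width: 0.0851
gripper_force: 0.0
```

Run:
```python
from h import *
cv2.imwrite('pics/s1.png',eyes.get_image('scene')[110:330,180:500,::-1].repeat(2,0).repeat(2,1)); go(.4358,.0621,.018,-12.1)
```

```text
d [-0.     -0.0009  0.1117] rot [0.03 0.08 0.18] steps 2.233187053695517 0.023133324708933527
```

View pics/s1.png

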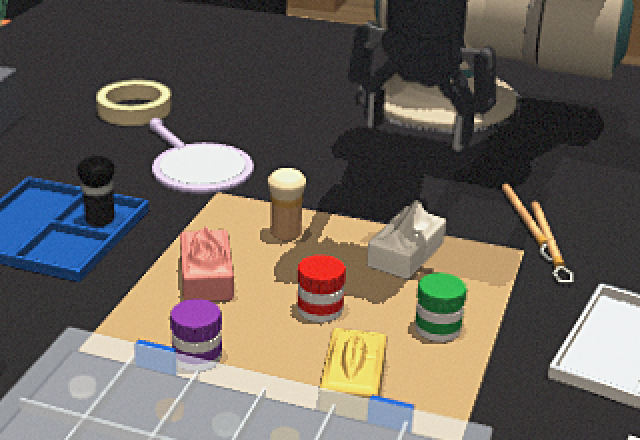

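The crop shows the open gripper over the nose (420,240), fingers on either long side and clear of its neighbours. Tips must stay above the 14 mm tray walls when placing, so I grip with the TCP at z≈15 mm.

Emit:
servo_tool --series "0 -0.001 0.05 0 0 0 0;0 -0.001 0.085 0 0 0 0;0 -0.001 0.115 0 0 0 0;0 -0.001 0.115 0 0 0 0.2;0 -0.001 0.115 0 0 0 0.6" --squeeze 40

```text
clock: 2.15
position: [0.4358, 0.06, 0.0155]
ee_rot: [0.0, 0.994, -0.106, -0.001]
contact_force: [0.0, 0.4, 0.3]
width: 0.0592
gripper_force: 0.0
```

Emit:
servo_tool --series "0 0 0 0 0 0 0.6;0 0 0 0 0 0 0.6;0 0 0 0 0 0 0.6;0 0 0 0 0 0 0.6;0 0 0 0 0 0 0.6"

```text
clock: 2.65
position: [0.4373, 0.0606, 0.0167]
ee_rot: [0.0, 0.994, -0.106, 0.002]
contact_force: [-0.8, -1.8, 7.7]
width: 0.0494
gripper_force: 43.8
```

Emit:
servo_tool --series "0 0 -0.025 0 0 0 0.6;0 0 -0.06 0 0 0 0.6;0 0 -0.095 0 0 -2 0.6;0 0 -0.095 0 0 -2 0.6;0 0 -0.095 0 0 -2 0.6"

```text
clock: 3.15
position: [0.4363, 0.0609, 0.111]
ee_rot: [-0.0, 0.996, -0.088, 0.001]
contact_force: [0.0, -0.6, -2.5]
width: 0.0491
gripper_force: 42.8
```

Run:
```python
from h import *
cv2.imwrite('pics/s2.png',eyes.get_image('scene')[110:330,180:500,::-1].repeat(2,0).repeat(2,1)); print(manip.get_state()); go(.5189,.2922,.11,-10.1)
```

```text
{'clock': 3.2, 'qpos': array([-1.93870953e-02,  1.84138911e-01,  1.96712709e+00, -1.17595479e-04,
        9.91183242e-01,  1.72848430e+00]), 'qd': array([-1.64262819e-05,  2.15370141e-02,  2.25341270e-02,  2.57538620e-04,
       -1.03813282e-03,  3.09882207e-04]), 'effort': array([-2.44133385e-03, -3.30245948e+01, -2.11880457e+01,  7.01443550e-04,
       -1.00675682e-01, -9.32961702e-04]), 'position': array([0.43525064, 0.06093787, 0.10990952]), 'ee_rot': array([ 7.86563197e-05,  9.96085868e-01, -8.83898026e-02, -4.23871631e-04]), 'contact_force': array([-1.0155964 ,  0.01141801, -2.32001536]), 'moment': array([0.05615255, 0.01704806, 0.01431677]), 'gripper_force': 42.743167877197266, 'width': 0.049194637316205526}
d [ 4.160e-02 -2.424e-01 -2.000e-04] rot [ 0.01  0.05 -0.04] steps 4.918511776395447 0.007545661787414028
```

View pics/s2.png

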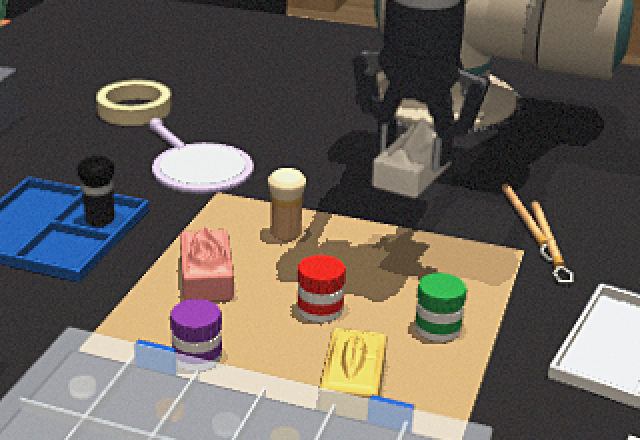

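The nose (410,160) is held level and clear of the mat, so I carry it to the white tray.

Emit:
servo_tool --series "0.005 -0.03 0 0 0 0 0.6;0.013 -0.078 0 0 0 0 0.6;0.022 -0.126 0 0 0 0 0.6;0.03 -0.174 0 0 0 0 0.6;0.037 -0.215 0 0 0 0 0.6"

```text
clock: 3.7
position: [0.5097, 0.2679, 0.1079]
ee_rot: [0.001, 0.996, -0.088, -0.002]
contact_force: [1.0, -0.3, -1.9]
width: 0.0493
gripper_force: 42.7
```

Emit:
servo_tool --series "0.004 -0.024 0 0 0 0 0.6;0.005 -0.028 0 0 0 0 0.6;0.005 -0.028 0.03 0 0 0 0.6;0.005 -0.028 0.05 0 0 0 0.6;0.005 -0.028 0.05 0 0 0 0.6"

```text
clock: 4.2
position: [0.5162, 0.2902, 0.0558]
ee_rot: [0.003, 0.996, -0.089, -0.005]
contact_force: [-1.3, -0.8, -2.4]
width: 0.0493
gripper_force: 42.7
```

Run:
```python
from h import *
go(.5189,.2922,.0165,-10.1)
```

```text
d [ 0.0027 -0.0027  0.0392] rot [ 0.37  0.52 -0.06] steps 0.7886635432262843 0.07457737657156878
```

Emit:
servo_tool --series "0.003 -0.003 0.015 0.4 0.5 0 0.6;0.003 -0.003 0.026 0.4 0.5 0 0.6;0.003 -0.003 0.032 0.4 0.5 0 0.6;0.003 -0.003 0.036 0.4 0.5 0 0.6;0.003 -0.003 0.036 0.4 0.5 0 0.6"

```text
clock: 4.7
position: [0.5234, 0.2948, 0.024]
ee_rot: [-0.003, 0.996, -0.088, 0.004]
contact_force: [-0.3, -0.4, -2.3]
width: 0.049
gripper_force: 42.8
```

Run:
```python
from h import *
s=manip.get_state();print(s['contact_force'],s['position']);go(.5189,.2922,.016,-10.1)
```

```text
[-0.26399742 -0.35195252 -2.30430714] [0.52341595 0.29479783 0.02399731]
d [-0.0041  0.0034  0.0079] rot [-0.36 -0.46 -0.05] steps 0.19089201730205926 0.06816837508991211
```

Emit:
servo_tool --series "-0.002 0.002 0.004 -0.4 -0.5 0 0.6;-0.002 0.002 0.006 -0.4 -0.5 0 0.6;-0.002 0.002 0.007 -0.4 -0.5 0 0.6;-0.002 0.002 0.008 -0.4 -0.5 0 0.6;-0.002 0.002 0.008 -0.4 -0.5 0 0.6"

```text
clock: 5.2
position: [0.5215, 0.2936, 0.0168]
ee_rot: [-0.0, 0.996, -0.088, 0.0]
contact_force: [-0.6, -0.7, 2.8]
width: 0.0493
gripper_force: 43.2
```

Emit:
servo_tool --series "0 0 0.001 0 0 0 0.6;0 0 0.001 0 0 0 0.6"

```text
clock: 5.4
position: [0.5215, 0.2936, 0.0167]
ee_rot: [-0.0, 0.996, -0.088, 0.0]
contact_force: [-2.7, -0.8, 8.5]
width: 0.0492
gripper_force: 44.0
```

Emit:
servo_tool --series "0 0 0 0 0 0 0.25;0 0 0 0 0 0 0.25;0 0 0 0 0 0 0.25;0 0 -0.01 0 0 0 0.2;0 0 -0.04 0 0 0 0.2"

```text
clock: 5.9
position: [0.5193, 0.2926, 0.0533]
ee_rot: [0.002, 0.996, -0.088, -0.003]
contact_force: [0.4, -0.4, 0.1]
width: 0.068
gripper_force: 0.0
```

Emit:
servo_tool --series "0 0 -0.04 0 0 0 0.1;0 0 -0.07 0 0 0 0;0 0 -0.07 0 0 0 0"

```text
clock: 6.2
position: [0.5248, 0.295, 0.1309]
ee_rot: [-0.002, 0.996, -0.088, 0.005]
contact_force: [0.2, -0.1, 0.2]
width: 0.0855
gripper_force: 0.0
```

Run:
```python
from h import *
cv2.imwrite('pics/s3.png',eyes.get_image('scene')[110:350,240:600,::-1].repeat(2,0).repeat(2,1)); go(.5636,.0078,.12,-10.1)
for n,z in(('pale base',.003),):
    print(back('scene',[[323,228]],.01))
print(proj('scene',[[.4375,-.0723,.003],[.440,-.072,.003]]))
```

```text
d [0.0901 0.2749 0.0079] rot [-0.19 -0.3  -0.03] steps 5.7889492565275456 0.04191838816861304
[[ 0.45756512 -0.06439231  0.01      ]]
[[322.68147618 225.69406037]
 [322.42056495 226.26192205]]
```

View pics/s3.png

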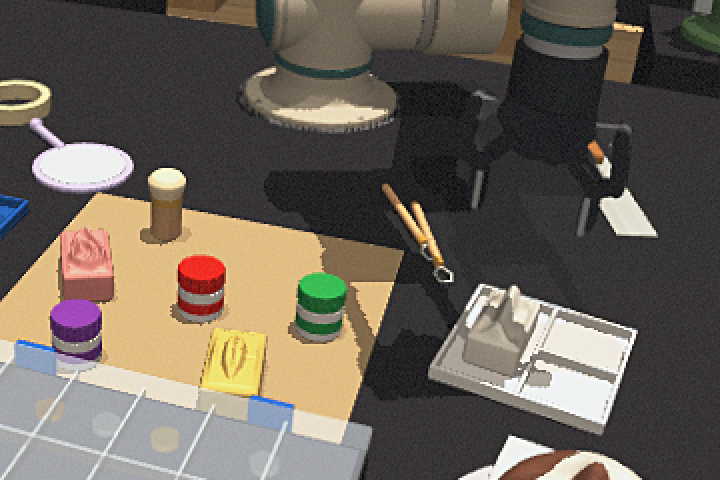

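The nose (500,330) sits flat in the white tray's long compartment. Next is the red pot.

Emit:
servo_tool --series "0.015 0.047 0 -0.2 -0.3 0 0;0.03 0.094 0 -0.2 -0.3 0 0;0.045 0.141 0 -0.2 -0.3 0 0;0.06 0.188 0 -0.2 -0.3 0 0;0.075 0.235 0 -0.2 -0.3 0 0"

```text
clock: 6.75
position: [0.553, 0.0473, 0.1241]
ee_rot: [0.002, 0.996, -0.088, -0.004]
contact_force: [1.2, 0.6, -0.3]
width: 0.0849
gripper_force: 0.0
```

Emit:
servo_tool --series "0.014 0.04 0 0 0 0 0;0.014 0.04 0.02 0 0 0 0;0.014 0.04 0.02 0 0 0 0;0.014 0.04 0.02 0 0 0 0;0.014 0.04 0.02 0 0 0 0"

```text
clock: 7.25
position: [0.5604, 0.0081, 0.1054]
ee_rot: [0.001, 0.996, -0.088, -0.003]
contact_force: [0.2, 0.4, -0.5]
width: 0.0854
gripper_force: 0.0
```

Run:
```python
from h import *
go(.5636,.0078,.02,-10.1)
```

```text
d [ 0.0036 -0.0006  0.0854] rot [0.19 0.32 0.04] steps 1.709663324917949 0.04358179969931116
```

Emit:
servo_tool --series "0.003 0 0.03 0.2 0.3 0 0;0.003 0 0.06 0.2 0.3 0 0;0.003 0 0.08 0.2 0.3 0 0;0.003 0 0.085 0.2 0.3 0 0;0.003 0 0.085 0.2 0.3 0 0.7" --squeeze 30

```text
clock: 7.75
position: [0.5629, 0.0072, 0.0203]
ee_rot: [0.0, 0.996, -0.088, -0.0]
contact_force: [0.7, 0.3, 0.0]
width: 0.0734
gripper_force: 0.0
```

Emit:
servo_tool --series "0 0 0 0 0 0 0.7;0 0 0 0 0 0 0.7;0 0 0 0 0 0 0.7;0 0 0 0 0 0 0.7;0 0 0 0 0 0 0.7"

```text
clock: 8.25
position: [0.5644, 0.0065, 0.0219]
ee_rot: [-0.0, 0.996, -0.088, 0.002]
contact_force: [-1.0, 1.4, 6.1]
width: 0.0445
gripper_force: 31.1
```

Emit:
servo_tool --series "0 0 -0.02 0 0 0 0.7;0 0 -0.06 0 0 0 0.7;0 0 -0.09 0 0 0 0.7;0 0 -0.09 0 0 0 0.7;0 0 -0.09 0 0 0 0.7"

```text
clock: 8.75
position: [0.5631, 0.0063, 0.1109]
ee_rot: [0.0, 0.996, -0.088, 0.001]
contact_force: [-0.1, 0.0, -0.9]
width: 0.0441
gripper_force: 30.9
```

Run:
```python
from h import *
go(.5709,.3622,.11,-10.1)
```

```text
d [-0.055  -0.3517  0.0008] rot [ 0.01 -0.08 -0.04] steps 7.120408821355688 0.010746608330563704
```

Emit:
servo_tool --series "-0.005 -0.03 0 0 0 0 0.7;-0.012 -0.078 0 0 0 0 0.7;-0.02 -0.126 0 0 0 0 0.7;-0.027 -0.174 0 0 0 0 0.7;-0.035 -0.222 0 0 0 0 0.7"

```text
clock: 9.25
position: [0.5662, 0.2324, 0.1082]
ee_rot: [0.001, 0.996, -0.089, -0.002]
contact_force: [0.0, -1.1, -1.3]
width: 0.0442
gripper_force: 31.0
```

Emit:
servo_tool --series "-0.007 -0.045 0 0 0 0 0.7;-0.014 -0.09 0 0 0 0 0.7;-0.019 -0.122 0 0 0 0 0.7;-0.02 -0.13 0.02 0 0 0 0.7;-0.02 -0.13 0.03 0 0 0 0.7"

```text
clock: 9.75
position: [0.5686, 0.3634, 0.0766]
ee_rot: [0.001, 0.996, -0.087, -0.002]
contact_force: [0.0, -0.5, -0.2]
width: 0.0444
gripper_force: 31.1
```

Emit:
servo_tool --series "0 0 0 0 0 0 0.7"

```text
clock: 9.85
position: [0.5682, 0.3609, 0.0764]
ee_rot: [0.002, 0.996, -0.088, -0.003]
contact_force: [0.3, -1.2, -0.6]
width: 0.0443
gripper_force: 31.1
```

Run:
```python
from h import *
go(.5709,.3622,.0215,-10.1)
cv2.imwrite('pics/s4.png',eyes.get_image('top')[160:340,60:300,::-1].repeat(3,0).repeat(3,1))
```

```text
d [ 0.0028 -0.0021  0.0548] rot [ 0.32  0.36 -0.01] steps 1.0988684083058975 0.056060116369841095
```

View pics/s4.png

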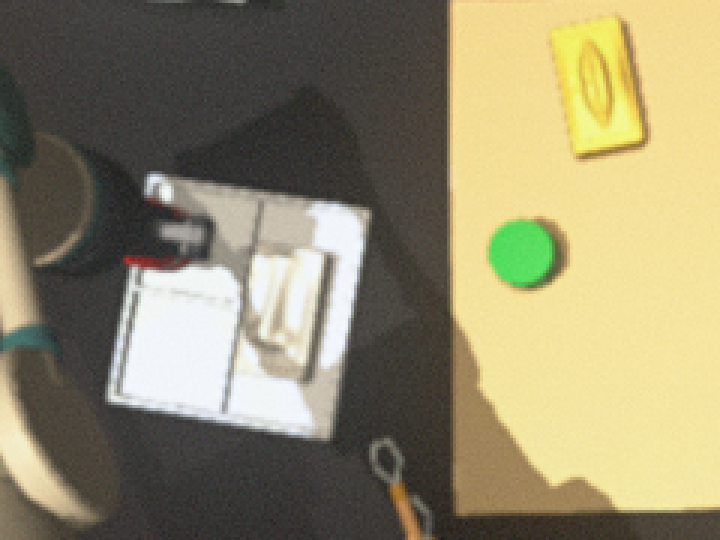

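The nose (290,310) lies within the long compartment. The red pot (160,235) is held above the far square, so I lower it slowly and watch the force.

Emit:
servo_tool --series "0.002 -0.002 0.02 0.2 0.2 0 0.7;0.002 -0.002 0.035 0.2 0.2 0 0.7;0.002 -0.002 0.045 0.2 0.2 0 0.7;0.002 -0.002 0.05 0.2 0.2 0 0.7;0.002 -0.002 0.052 0.2 0.2 0 0.7"

```text
clock: 10.4
position: [0.5733, 0.3635, 0.0282]
ee_rot: [-0.001, 0.996, -0.089, 0.002]
contact_force: [0.0, -0.1, -1.2]
width: 0.0443
gripper_force: 31.1
```

Emit:
servo_tool --series "0 0 0.001 0 0 0 0.7;0 0 0.002 0 0 0 0.7;0 0 0.003 0 0 0 0.7;0 0 0.004 0 0 0 0.7;0 0 0.004 0 0 0 0.7"

```text
clock: 10.9
position: [0.5731, 0.3643, 0.0243]
ee_rot: [-0.002, 0.996, -0.088, 0.002]
contact_force: [-0.4, 1.1, -0.8]
width: 0.0442
gripper_force: 31.1
```

Emit:
servo_tool --series "0 0 0.001 0 0 0 0.7;0 0 0.002 0 0 0 0.7;0 0 0.003 0 0 0 0.7;0 0 0.003 0 0 0 0.7"

```text
clock: 11.3
position: [0.5733, 0.3643, 0.022]
ee_rot: [-0.002, 0.996, -0.088, 0.002]
contact_force: [-1.7, -0.4, 3.1]
width: 0.0441
gripper_force: 31.3
```

Emit:
servo_tool --series "0 0 0.001 -0.2 -0.2 0 0.7;0 0 0.001 -0.2 -0.2 0 0.5;0 0 0.001 -0.2 -0.2 0 0.3;0 0 0.001 -0.2 -0.2 0 0.3;0 0 0.001 -0.2 -0.2 0 0.3"

```text
clock: 11.8
position: [0.5731, 0.3642, 0.0199]
ee_rot: [0.0, 0.996, -0.088, -0.0]
contact_force: [-0.0, 0.5, -0.5]
width: 0.0598
gripper_force: 0.0
```

Emit:
servo_tool --series "0 0 -0.02 0 0 0 0.3;0 0 -0.05 0 0 0 0.3;0 0 -0.1 0 0 0 0;0 0 -0.1 0 0 0 0"

```text
clock: 12.2
position: [0.5775, 0.3664, 0.1275]
ee_rot: [-0.004, 0.996, -0.088, 0.006]
contact_force: [1.2, 0.3, -0.0]
width: 0.085
gripper_force: 0.0
```

Run:
```python
from h import *
go(.4385,-.072,.12,-10.1)
e=cam('scene'); 
im=eyes.get_image('top'); cv2.imwrite('pics/t5.png',im[:,:,::-1])
sc=eyes.get_image('scene')[:,:,::-1]
a=im[160:320,70:210,::-1].repeat(3,0).repeat(3,1); b=im[270:330,300:370,::-1].repeat(5,0).repeat(5,1)
o=np.zeros((480,420+350,3),np.uint8); o[:,:420]=a; o[:300,420:]=b; cv2.imwrite('pics/v5.png',o)
print('scale: right crop px -> u=300+(c-420)/5, v=270+r/5')
```

```text
d [-0.0598  0.4561  0.003 ] rot [-0.47 -0.64 -0.03] steps 9.200058806269396 0.09284119436610941
scale: right crop px -> u=300+(c-420)/5, v=270+r/5
```

View pics/v5.png

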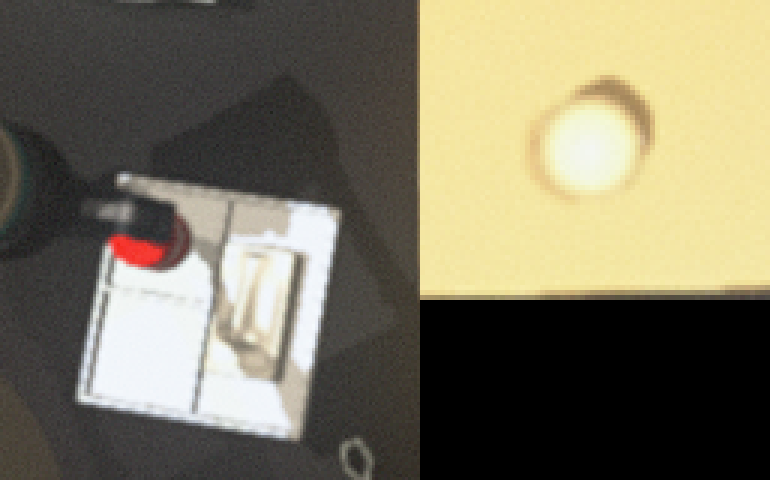

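The red pot (150,240) stands upright in the far square. The pale brush circle is at top pixel (333.4,299.4), which agrees with (0.4375, −0.0723). Going there now.

Emit:
servo_tool --series "-0.006 0.048 0 0 0 0 0;-0.012 0.096 0 0 0 0 0;-0.019 0.144 0 0 0 0 0;-0.025 0.192 0 0 0 0 0;-0.031 0.24 0 0 0 0 0"

```text
clock: 12.8
position: [0.4982, 0.1316, 0.1185]
ee_rot: [0.001, 0.996, -0.088, -0.002]
contact_force: [1.9, -0.1, 1.0]
width: 0.0853
gripper_force: 0.0
```

Emit:
servo_tool --series "-0.006 0.048 0 0 0 0 0;-0.012 0.096 0 0 0 0 0;-0.019 0.144 0 0 0 0 0;-0.025 0.192 0 0 0 0 0;-0.028 0.216 0 0 0 0 0"

```text
clock: 13.3
position: [0.4322, -0.0767, 0.1188]
ee_rot: [0.0, 0.996, -0.089, -0.002]
contact_force: [-0.2, 0.2, -1.3]
width: 0.0854
gripper_force: 0.0
```

Emit:
servo_tool --series "0 0 0 0 0 0 0;0 0 0 0 0 0 0"

```text
clock: 13.5
position: [0.434, -0.0741, 0.1192]
ee_rot: [-0.001, 0.996, -0.089, -0.001]
contact_force: [0.4, 0.3, 0.3]
width: 0.0856
gripper_force: 0.0
```

Run:
```python
from h import *
go(.4375,-.0723,.015,-10.1)
```

```text
d [ 0.0034 -0.0023  0.1042] rot [-0.06  0.14 -0.15] steps 2.0864458590993062 0.024093732418605393
```

Emit:
servo_tool --series "0.003 -0.002 0.02 0 0 0 0;0.003 -0.002 0.06 0 0 0 0;0.003 -0.002 0.09 0 0 0 0;0.003 -0.002 0.104 0 0 0 0;0.003 -0.002 0.104 0 0 0 0.7" --squeeze 25

```text
clock: 14.0
position: [0.4363, -0.0707, 0.0139]
ee_rot: [-0.001, 0.996, -0.087, -0.003]
contact_force: [0.6, 0.6, 0.2]
width: 0.073
gripper_force: 0.0
```

Emit:
servo_tool --series "0 0 0 0 0 0 0.75;0 0 0 0 0 0 0.75;0 0 0 0 0 0 0.75;0 0 0 0 0 0 0.75;0 0 0 0 0 0 0.75"

```text
clock: 14.5
position: [0.4392, -0.0728, 0.0173]
ee_rot: [0.0, 0.996, -0.089, 0.001]
contact_force: [0.2, 2.5, 6.4]
width: 0.0365
gripper_force: 21.0
```

Emit:
servo_tool --series "0 0 0 0 0 0 0.75;0 0 -0.02 0 0 0 0.75;0 0 -0.06 0 0 0 0.75;0 0 -0.09 0 0 0 0.75;0 0 -0.09 0 0 0 0.75"

```text
clock: 15.0
position: [0.4411, -0.074, 0.1101]
ee_rot: [0.001, 0.996, -0.088, 0.004]
contact_force: [0.6, 0.3, -0.2]
width: 0.0364
gripper_force: 22.2
```

Run:
```python
from h import *
go(.4941,.3758,.105,-10.1)
cv2.imwrite('pics/s6.png',eyes.get_image('scene')[90:290,240:440,::-1].repeat(2,0).repeat(2,1))
```

```text
d [-0.027  -0.4522  0.0041] rot [ 0.1  -0.52 -0.04] steps 9.059587065322416 0.06169031015895869
```

View pics/s6.png

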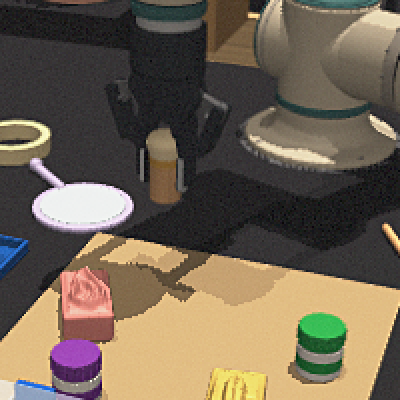

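The brush (165,165) is held upright, gripped around the handle/ferrule. Carrying it to the near square.

Emit:
servo_tool --series "-0.001 -0.025 0 0 0 0 0.75;-0.004 -0.07 0 0 0 0 0.75;-0.007 -0.118 0 0 0 0 0.75;-0.01 -0.166 0 0 0 0 0.75;-0.013 -0.214 0 0 0 0 0.75"

```text
clock: 15.55
position: [0.4618, 0.1415, 0.1048]
ee_rot: [0.001, 0.996, -0.089, -0.001]
contact_force: [1.1, -0.0, -0.1]
width: 0.0367
gripper_force: 22.2
```

Emit:
servo_tool --series "-0.003 -0.047 0 0 0 0 0.75;-0.006 -0.095 0 0 0 0 0.75;-0.009 -0.142 0 0 0 0 0.75;-0.011 -0.19 0 0 0 0 0.75;-0.013 -0.22 0 0 0 0 0.75"

```text
clock: 16.05
position: [0.4883, 0.3618, 0.1042]
ee_rot: [0.0, 0.996, -0.087, -0.001]
contact_force: [0.8, -1.2, 0.1]
width: 0.0362
gripper_force: 22.3
```

Emit:
servo_tool --series "-0.001 -0.013 0 0 0 0 0.75;-0.001 -0.018 0.01 0 0 0 0.75;-0.001 -0.018 0.03 0 0 0 0.75;-0.001 -0.018 0.03 0 0 0 0.75"

```text
clock: 16.45
position: [0.4884, 0.3738, 0.0724]
ee_rot: [0.003, 0.996, -0.089, -0.003]
contact_force: [-0.3, -0.3, -0.4]
width: 0.0367
gripper_force: 22.3
```

Run:
```python
from h import *
go(.4941,.3758,.0165,-10.1)
```

```text
d [ 0.0056 -0.0034  0.0559] rot [ 0.37  0.36 -0.08] steps 1.1251363273529826 0.06087645137107074
```

Emit:
servo_tool --series "0.004 -0.002 0.02 0 0 0 0.75;0.004 -0.002 0.035 0 0 0 0.75;0.004 -0.002 0.045 0 0 0 0.75;0.004 -0.002 0.05 0 0 0 0.75;0.004 -0.002 0.052 0 0 0 0.75"

```text
clock: 16.95
position: [0.4953, 0.3774, 0.024]
ee_rot: [0.0, 0.996, -0.089, -0.0]
contact_force: [0.5, 0.9, -1.4]
width: 0.0366
gripper_force: 22.3
```

Emit:
servo_tool --series "0 0 0.001 0 0 0 0.75;0 0 0.002 0 0 0 0.75;0 0 0.003 0 0 0 0.75;0 0 0.004 0 0 0 0.75;0 0 0.004 0 0 0 0.75"

```text
clock: 17.45
position: [0.4954, 0.3782, 0.0204]
ee_rot: [0.0, 0.996, -0.088, 0.0]
contact_force: [0.4, 0.4, -0.8]
width: 0.0365
gripper_force: 22.3
```

Emit:
servo_tool --series "0 0 0.001 0 0 0 0.75;0 0 0.002 0 0 0 0.75;0 0 0.003 0 0 0 0.75;0 0 0.003 0 0 0 0.75"

```text
clock: 17.85
position: [0.4955, 0.3781, 0.0174]
ee_rot: [0.0, 0.996, -0.088, 0.0]
contact_force: [-0.3, -0.4, 1.0]
width: 0.0361
gripper_force: 22.1
```

Emit:
servo_tool --series "0 0 0.001 0 0 0 0.75;0 0 0.001 0 0 0 0.75"

```text
clock: 18.05
position: [0.4958, 0.3782, 0.0173]
ee_rot: [-0.0, 0.996, -0.088, 0.0]
contact_force: [-0.7, -1.1, 5.6]
width: 0.0359
gripper_force: 21.8
```

Emit:
servo_tool --series "0 0 0 0 0 0 0.55;0 0 0 0 0 0 0.45;0 0 0 0 0 0 0.35;0 0 0 0 0 0 0.3;0 0 0 0 0 0 0.3"

```text
clock: 18.55
position: [0.4953, 0.378, 0.016]
ee_rot: [0.0, 0.996, -0.088, -0.0]
contact_force: [0.2, -0.6, 1.0]
width: 0.0598
gripper_force: 0.0
```

Emit:
servo_tool --series "0 0 -0.02 0 0 0 0.3;0 0 -0.05 0 0 0 0.3;0 0 -0.08 0 0 0 0.3;0 0 -0.1 0 0 0 0;0 0 -0.1 0 0 0 0"

```text
clock: 19.05
position: [0.4974, 0.3793, 0.1196]
ee_rot: [-0.002, 0.996, -0.088, 0.003]
contact_force: [-0.3, 0.8, -0.4]
width: 0.0848
gripper_force: 0.0
```

Run:
```python
from h import *
go(.5525,-.1173,.12,26.6)
o=np.hstack([eyes.get_image('scene')[220:370,420:600,::-1],eyes.get_image('top')[190:340,70:250,::-1]])
cv2.imwrite('pics/s7.png',o.repeat(2,0).repeat(2,1))
```

```text
d [ 0.1416  0.4792 -0.0018] rot [ -0.15  -0.38 -36.73] steps 9.99370824079364 4.2763926920024184
```

View pics/s7.png

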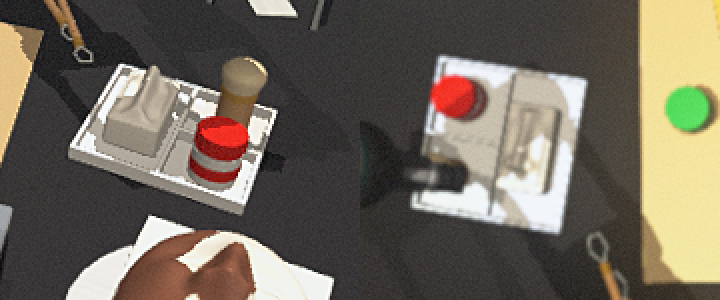

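The white kit is complete: nose (140,120), red pot (218,150) and pale brush (240,95) all upright. Next is the ear.

Emit:
servo_tool --series "0.07 0.235 0 0 0 -36.7 0;0.07 0.235 0 0 0 -36.7 0;0.07 0.235 0 0 0 -36.7 0;0.07 0.235 0 0 0 -36.7 0;0.07 0.235 0 0 0 -36.7 0"

```text
clock: 19.65
position: [0.521, 0.1392, 0.1144]
ee_rot: [-0.0, 0.973, 0.232, -0.002]
contact_force: [0.7, 0.7, -0.9]
width: 0.0852
gripper_force: 0.0
```

Run:
```python
from h import *
go(.5525,-.1173,.12,26.6)
```

```text
d [-0.0877  0.2431 -0.0056] rot [-0.06  0.18  0.25] steps 5.1692237370012855 0.03617083903162033
```

Emit:
servo_tool --series "-0.017 0.046 0 0 0 0 0;-0.034 0.092 0 0 0 0 0;-0.051 0.138 0 0 0 0 0;-0.068 0.184 0 0 0 0 0;-0.085 0.23 0 0 0 0 0"

```text
clock: 20.15
position: [0.5478, -0.1046, 0.1144]
ee_rot: [-0.001, 0.973, 0.23, -0.001]
contact_force: [1.5, 0.6, 0.7]
width: 0.0852
gripper_force: 0.0
```

Emit:
servo_tool --series "-0.003 0.012 0 0 0 0 0;-0.003 0.012 0.02 0 0 0 0;-0.003 0.012 0.02 0 0 0 0;-0.003 0.012 0.02 0 0 0 0"

```text
clock: 20.55
position: [0.5506, -0.114, 0.095]
ee_rot: [-0.001, 0.973, 0.23, -0.002]
contact_force: [0.0, -0.0, 0.0]
width: 0.0853
gripper_force: 0.0
```

Run:
```python
from h import *
go(.5525,-.1173,.015,26.6)
```

```text
d [0.0004 0.004  0.08  ] rot [-0.16  0.14 -0.01] steps 1.6021534749447077 0.02504021014150917
```

Emit:
servo_tool --series "0 0.003 0.03 0 0 0 0;0 0.003 0.06 0 0 0 0;0 0.003 0.075 0 0 0 0;0 0.003 0.079 0 0 0 0;0 0.003 0.079 0 0 0 0.3" --squeeze 40

```text
clock: 21.05
position: [0.5532, -0.1169, 0.0173]
ee_rot: [-0.0, 0.973, 0.23, -0.0]
contact_force: [-1.1, -0.6, -0.1]
width: 0.0734
gripper_force: 0.0
```

Emit:
servo_tool --series "0 0 0 0 0 0 0.6;0 0 0 0 0 0 0.6;0 0 0 0 0 0 0.6;0 0 0 0 0 0 0.6;0 0 0 0 0 0 0.6"

```text
clock: 21.55
position: [0.5543, -0.1179, 0.0188]
ee_rot: [0.001, 0.973, 0.23, 0.001]
contact_force: [1.5, 0.7, 6.0]
width: 0.0489
gripper_force: 43.7
```

Emit:
servo_tool --series "0 0 -0.02 0 0 0 0.6;0 0 -0.06 0 0 0 0.6;0 0 -0.095 0 0 0 0.6;0 0 -0.095 0 0 0 0.6;0 0 -0.095 0 0 0 0.6"

```text
clock: 22.05
position: [0.5532, -0.1178, 0.113]
ee_rot: [0.0, 0.973, 0.23, 0.001]
contact_force: [-1.0, 0.7, -2.0]
width: 0.0488
gripper_force: 42.8
```

Run:
```python
from h import *
go(.523,-.3568,.11,.1)
cv2.imwrite('pics/s8.png',eyes.get_image('scene')[90:290,150:350,::-1].repeat(2,0).repeat(2,1))
```

```text
d [-0.1339  0.2002  0.0031] rot [ 0.06 -0.07 26.46] steps 4.817840187583785 3.0807308144417225
```

View pics/s8.png

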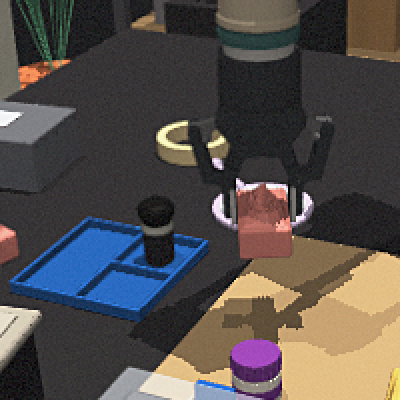

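The ear (265,220) is held level. Carrying it to the blue tray and turning it on the way.

Emit:
servo_tool --series "-0.017 0.025 0 0 0 8 0.6;-0.044 0.065 0 0 0 16 0.6;-0.074 0.11 0 0 0 24 0.6;-0.101 0.15 0 0 0 26.5 0.6;-0.128 0.191 0 0 0 26.5 0.6"

```text
clock: 22.6
position: [0.5226, -0.3452, 0.11]
ee_rot: [-0.001, 1.0, 0.0, -0.002]
contact_force: [0.9, 0.1, -1.0]
width: 0.049
gripper_force: 42.8
```

Emit:
servo_tool --series "0 0.01 0 0 0 0 0.6;0 0.01 0.02 0 0 0 0.6;0 0.01 0.045 0 0 0 0.6;0 0.01 0.05 0 0 0 0.6;0 0.01 0.05 0 0 0 0.6"

```text
clock: 23.1
position: [0.5229, -0.3528, 0.06]
ee_rot: [-0.002, 1.0, 0.001, -0.002]
contact_force: [-0.1, 0.4, -0.8]
width: 0.0489
gripper_force: 42.7
```

Run:
```python
from h import *
go(.523,-.3568,.018,.1)
```

```text
d [0.0002 0.0041 0.042 ] rot [-0.2   0.23 -0.02] steps 0.8439632625431827 0.03598533203222663
```

Emit:
servo_tool --series "0 0.003 0.02 0 0 0 0.6;0 0.003 0.032 0 0 0 0.6;0 0.003 0.037 0 0 0 0.6;0 0.003 0.038 0 0 0 0.6;0 0.003 0.039 0 0 0 0.6"

```text
clock: 23.6
position: [0.5247, -0.3575, 0.0239]
ee_rot: [0.0, 1.0, 0.001, 0.0]
contact_force: [0.4, 0.2, -1.3]
width: 0.0488
gripper_force: 42.8
```

Emit:
servo_tool --series "0 0 0.001 0 0 0 0.6;0 0 0.002 0 0 0 0.6;0 0 0.003 0 0 0 0.6;0 0 0.003 0 0 0 0.6"

```text
clock: 24.0
position: [0.5243, -0.3573, 0.0204]
ee_rot: [0.0, 1.0, 0.001, 0.0]
contact_force: [-0.1, 0.7, -0.8]
width: 0.049
gripper_force: 42.8
```

Emit:
servo_tool --series "0 0 0.001 0 0 0 0.6;0 0 0.002 0 0 0 0.6;0 0 0.0025 0 0 0 0.6;0 0 0.0025 0 0 0 0.6"

```text
clock: 24.4
position: [0.5243, -0.3574, 0.0189]
ee_rot: [0.0, 1.0, 0.001, 0.0]
contact_force: [-0.8, 0.8, 4.4]
width: 0.0489
gripper_force: 43.4
```

Contact with the floor. I press 0.5 mm more, release partway and lift.

Emit:
servo_tool --series "0 0 0.0005 0 0 0 0.6;0 0 0.0005 0 0 0 0.4;0 0 0.0005 0 0 0 0.28;0 0 0.0005 0 0 0 0.28;0 0 0.0005 0 0 0 0.28"

```text
clock: 24.9
position: [0.5242, -0.3574, 0.0171]
ee_rot: [-0.0, 1.0, 0.001, -0.0]
contact_force: [0.1, 0.3, 0.1]
width: 0.0613
gripper_force: 0.0
```

Emit:
servo_tool --series "0 0 -0.02 0 0 0 0.28;0 0 -0.05 0 0 0 0.28;0 0 -0.09 0 0 0 0.28;0 0 -0.11 0 0 0 0;0 0 -0.11 0 0 0 0"

```text
clock: 25.4
position: [0.5262, -0.359, 0.1311]
ee_rot: [0.003, 1.0, 0.001, 0.003]
contact_force: [-0.5, 0.2, 0.8]
width: 0.0854
gripper_force: 0.0
```

Run:
```python
from h import *
go(.5531,.1233,.12,.1)
```

```text
d [ 0.0274 -0.4823  0.0088] rot [ 0.29 -0.34 -0.03] steps 9.66277928060075 0.05181779715501545
```

Emit:
servo_tool --series "0.003 -0.048 0 0 0 0 0;0.006 -0.096 0 0 0 0 0;0.009 -0.144 0 0 0 0 0;0.012 -0.192 0 0 0 0 0;0.014 -0.24 0 0 0 0 0"

```text
clock: 25.9
position: [0.537, -0.1153, 0.1258]
ee_rot: [-0.0, 1.0, 0.0, -0.001]
contact_force: [0.7, -0.3, 0.4]
width: 0.0852
gripper_force: 0.0
```

Emit:
servo_tool --series "0.003 -0.048 0 0 0 0 0;0.006 -0.096 0 0 0 0 0;0.009 -0.144 0 0 0 0 0;0.012 -0.192 0 0 0 0 0;0.014 -0.24 0.02 0 0 0 0"

```text
clock: 26.4
position: [0.5529, 0.123, 0.1087]
ee_rot: [-0.0, 1.0, 0.001, 0.002]
contact_force: [-0.0, -0.8, 0.5]
width: 0.0856
gripper_force: 0.0
```

Emit:
servo_tool --series "0 0 0.01 0 0 0 0;0 0 0.01 0 0 0 0;0 0 0.01 0 0 0 0"

```text
clock: 26.7
position: [0.551, 0.1199, 0.0971]
ee_rot: [0.0, 1.0, 0.0, -0.001]
contact_force: [-0.2, -0.5, 0.9]
width: 0.0854
gripper_force: 0.0
```

Run:
```python
from h import *
go(.5531,.1233,.02,.1)
```

```text
d [ 0.0023 -0.0035  0.0771] rot [ 0.05  0.12 -0.05] steps 1.5444596012896246 0.016855101879768034
```

Emit:
servo_tool --series "0.002 -0.002 0.03 0 0 0 0;0.002 -0.002 0.06 0 0 0 0;0.002 -0.002 0.073 0 0 0 0;0.002 -0.002 0.076 0 0 0 0;0.002 -0.002 0.076 0 0 0 0.7" --squeeze 30

```text
clock: 27.2
position: [0.5542, 0.1219, 0.0224]
ee_rot: [0.0, 1.0, -0.0, 0.0]
contact_force: [-0.0, 0.5, 0.6]
width: 0.0732
gripper_force: 0.0
```

Emit:
servo_tool --series "0 0 0 0 0 0 0.7;0 0 0 0 0 0 0.7;0 0 0 0 0 0 0.7;0 0 0 0 0 0 0.7;0 0 0 0 0 0 0.7"

```text
clock: 27.7
position: [0.5549, 0.1228, 0.0236]
ee_rot: [0.0, 1.0, 0.001, 0.002]
contact_force: [-0.5, -1.6, 4.8]
width: 0.0439
gripper_force: 31.1
```

Emit:
servo_tool --series "0 0 -0.02 0 0 0 0.7;0 0 -0.06 0 0 0 0.7;0 0 -0.1 0 0 0 0.7;0 0 -0.1 0 0 0 0.7;0 0 -0.1 0 0 0 0.7"

```text
clock: 28.2
position: [0.554, 0.123, 0.1232]
ee_rot: [-0.0, 1.0, 0.001, 0.001]
contact_force: [-0.3, 0.7, -1.8]
width: 0.044
gripper_force: 30.8
```

Run:
```python
from h import *
go(.562,-.2787,.12,.1)
```

```text
d [0.0075 0.4017 0.0031] rot [-0.01 -0.13 -0.02] steps 8.035483859736315 0.015878876063733414
```

Emit:
servo_tool --series "0 0.025 0 0 0 0 0.7;0.001 0.07 0 0 0 0 0.7;0.002 0.118 0 0 0 0 0.7;0.003 0.166 0 0 0 0 0.7;0.004 0.212 0 0 0 0 0.7"

```text
clock: 28.7
position: [0.5563, -0.0905, 0.1201]
ee_rot: [-0.0, 1.0, 0.001, -0.002]
contact_force: [0.8, 0.5, -0.6]
width: 0.044
gripper_force: 30.9
```

Emit:
servo_tool --series "0.001 0.048 0 0 0 0 0.7;0.002 0.096 0 0 0 0 0.7;0.003 0.144 0 0 0 0 0.7;0.004 0.18 0 0 0 0 0.7;0.004 0.189 0.01 0 0 0 0.7"

```text
clock: 29.2
position: [0.5621, -0.2827, 0.111]
ee_rot: [0.001, 1.0, -0.001, 0.0]
contact_force: [0.4, 0.4, -0.8]
width: 0.0441
gripper_force: 31.0
```

Emit:
servo_tool --series "0 0 0.025 0 0 0 0.7;0 0 0.03 0 0 0 0.7;0 0 0.03 0 0 0 0.7"

```text
clock: 29.5
position: [0.5604, -0.2764, 0.0796]
ee_rot: [-0.002, 1.0, 0.001, -0.002]
contact_force: [1.3, -0.1, -1.7]
width: 0.0442
gripper_force: 31.0
```

Run:
```python
from h import *
go(.562,-.2787,.0235,.1)
```

```text
d [0.0019 0.0025 0.0561] rot [-0.2   0.28 -0.01] steps 1.1236262914005173 0.040029186025626676
```

Emit:
servo_tool --series "0.001 0.001 0.02 0 0 0 0.7;0.001 0.001 0.038 0 0 0 0.7;0.001 0.001 0.048 0 0 0 0.7;0.001 0.001 0.051 0 0 0 0.7;0.001 0.001 0.052 0 0 0 0.7"

```text
clock: 30.0
position: [0.5634, -0.2789, 0.0304]
ee_rot: [0.0, 1.0, 0.001, 0.0]
contact_force: [0.3, -0.3, 0.1]
width: 0.044
gripper_force: 31.0
```

Emit:
servo_tool --series "0 0 0.001 0 0 0 0.7;0 0 0.002 0 0 0 0.7;0 0 0.003 0 0 0 0.7;0 0 0.004 0 0 0 0.7;0 0 0.004 0 0 0 0.7"

```text
clock: 30.5
position: [0.563, -0.2792, 0.0261]
ee_rot: [0.0, 1.0, 0.001, -0.0]
contact_force: [-0.2, -0.0, -0.6]
width: 0.0442
gripper_force: 31.0
```

Emit:
servo_tool --series "0 0 0.001 0 0 0 0.7;0 0 0.002 0 0 0 0.7;0 0 0.003 0 0 0 0.7;0 0 0.003 0 0 0 0.7"

```text
clock: 30.9
position: [0.563, -0.2792, 0.0236]
ee_rot: [0.0, 1.0, 0.001, 0.0]
contact_force: [-1.4, -0.0, 4.5]
width: 0.0444
gripper_force: 31.4
```

Emit:
servo_tool --series "0 0 0.0005 0 0 0 0.6;0 0 0.0005 0 0 0 0.4;0 0 0.0005 0 0 0 0.35;0 0 0.0005 0 0 0 0.35;0 0 0.0005 0 0 0 0.35"

```text
clock: 31.4
position: [0.5631, -0.2792, 0.0224]
ee_rot: [-0.0, 1.0, 0.001, -0.0]
contact_force: [-0.6, -0.4, 0.2]
width: 0.0557
gripper_force: 0.0
```

Emit:
servo_tool --series "0 0 -0.02 0 0 0 0.35;0 0 -0.06 0 0 0 0.35;0 0 -0.11 0 0 0 0.35;0 0.0 -0.15 0 0 0 0.3;0 0 -0.18 0 0 0 0"

```text
clock: 31.9
position: [0.5638, -0.2796, 0.2058]
ee_rot: [0.001, 1.0, 0.001, 0.002]
contact_force: [-0.1, -0.1, 0.1]
width: 0.0724
gripper_force: 0.0
```

Emit:
servo_tool --series "-0.04 -0.03 -0.01 0 0 0 0;-0.08 -0.06 -0.01 0 0 0 0;-0.12 -0.08 -0.01 0 0 0 0;-0.16 -0.1 -0.01 0 0 0 0;-0.16 -0.1 -0.01 0 0 0 0"

```text
clock: 32.4
position: [0.3969, -0.1754, 0.212]
ee_rot: [-0.002, 1.0, 0.001, -0.003]
contact_force: [0.9, -0.8, -0.4]
width: 0.085
gripper_force: 0.0
```

Run:
```python
from h import *
t=eyes.get_image('top')[:,:,::-1]; s=eyes.get_image('scene')[:,:,::-1]
cv2.imwrite('pics/t9.png',t)
o=np.vstack([np.hstack([t[150:350,80:500]]),s[170:370,120:540]]); cv2.imwrite('pics/f.png',cv2.resize(o,None,fx=1.45,fy=1.45,interpolation=cv2.INTER_CUBIC))
```

```text
(no output)
```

View pics/f.png

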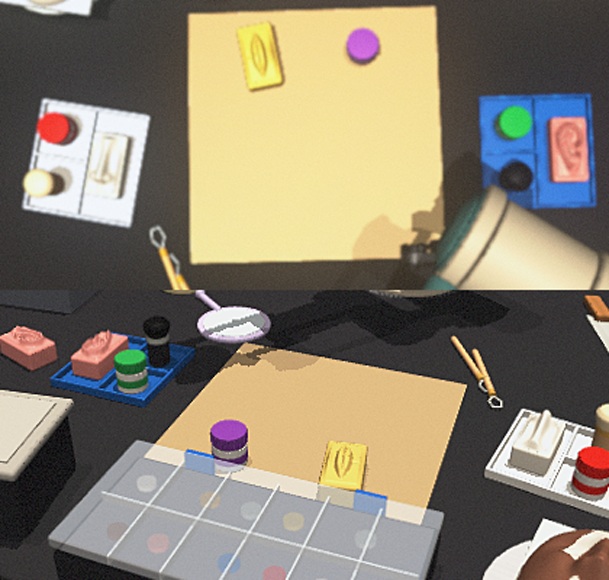

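Both kits are made up. White tray: nose (108,165), red pot (55,128) and pale brush (42,182). Blue tray: ear (570,150) and green pot (515,122) beside the black brush (515,175). The mouth and violet pot are unmoved and the gripper touches nothing.

```bash
python3 -c "
from rig import manip
print(manip.sign_off())"
```

```text
the job is handed in; nothing more can be done
None
```

Both kits are made up as asked and the job is handed in at about 32 s on the robot's clock. In the last pictures every piece sits in its compartment, upright or face up; the judge's verdict was not shown.

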